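Strike the sprung marking punch with the brass mallet

ROBOT

A 7-joint arm with a two-finger parallel gripper is mounted at the origin on the work surface. World frame = base frame: x ahead of the robot, y to its left, z up, the work surface at z = 0. Lengths are in m, angles in rad, forces in N, time in s.
With the tool pointing down it reaches from about 0.4 to 0.85 m from the base axis. Payload 4.5 kg.
Tool frame: the origin (TCP) lies at the centre of the arm's flange, where the gripper is bolted on; the fingertips stand 166 mm ahead of it and the grasp point (between the pads) lies 147 mm ahead of it; z points along the fingers, y is the line along which they close (so a half turn about z gives the same grasp; the last joint's range is limited). The gripper opens to 88 mm and grips with 3 to 60 N. Pads are 18 mm wide; open, the fingers measure 123 mm over their backs; the gripper's body (75 mm by 187 mm) begins 45 mm behind the grasp point.
Start: joints at [1.237, 0.689, -0.195, 1.565, 0.157, 0.902, -0.215], TCP at [0.225, -0.583, 0.405] pointing down, gripper open.
Joint ranges: [-3.01, 3.01], [-0.46, 2.08], [-1.47, 1.51], [0.13, 2.56], [-1, 4.14], [0.04, 2.09], [-2.66, 2.66]. Speed limits (rad/s): [2.57, 2.57, 3.14, 3.14, 3.14, 3.14, 3.14].

INTERFACE

Orientations are given as a rotation vector (axis times angle).
In Python, from plant import * gives the robot as it stands.
- The arm moves only by the shell command python3 -m creep 'ROWS' [OPENING]. ROWS is JSON, a list that holds one entry, the list of rows, each a list of 6 numbers: the shift along the tool's x, y, z in units of 20 mm (1.0 is 20 mm), then the turn, a rotation vector about the tool's x, y, z in units of 6 degrees (1.0 is 6 degrees). In form: [[[x, y, z, wx, wy, wz], ...]]. A call has 1 to 5 rows; each row shifts and turns the commanded pose from where the row before left it, along the tool's axes as they then stand; what a row does not reach is not made up. A row lasts 1/12 s, in which the tool goes at most 41.7 mm and 7.16 degrees, less where a joint would pass 70% of its speed; a pose out of reach is approached as far as the arm can. A call with a number of a shift or a turn outside -1 to 1 is refused whole. A call with a gripper value outside its range is refused whole. OPENING is the opening, from 0 (shut) to 1 (fully open), set as the call begins (- or left out, the last holds). The fingers move at their own pace and stop on an object; the grip force is fixed at half the most. Time passes only in rows, so rows that do not move let the fingers close. It gives the time, the measured TCP pose, the force, the opening and the grip force at its end, in the units of the state.
- state(): the state, without advancing time (a new reading comes with each control period).
- camera(name): name is "scene" or "top" or "wrist"; returns a dict with "pixels" (420x560x3 uint8, red, green, blue), "depth" (420x560 float32, m along the optical axis (not along the pixel's ray), 0 where there is no reading), "vertical_fov" (degrees; the focal length in pixels is half the picture's height over the tangent of half this angle, whatever the lens; pixels are square), "cx", "cy" (the principal point, pixels), "rvec" (rotation vector, rad) and "tvec" (3), from world to camera coordinates, as OpenCV has them; the wrist camera has in their place "T_tool_cam" (4x4, takes a point from camera to tool coordinates, whose origin is the TCP and whose axes are the flange's). Camera axes: x right, y down, z forward; pixel columns grow to the right and rows downward; lengths in m; the calibration is good to about 2 mm. A picture is of the moment at which its call begins: read the wrist's pose just before it.
- finish_job(): hands the job in; it is judged then, once.
Trained networks look in a picture, given as the dict that the camera call returned (one of the last four; its "shot" number tells which), for a name from the list of things; names that differ only in an ending like _2 or _b are one class to them, and where a whole thing is asked for, a point or a joint stands for the part that bears it (a point fixed in the world has none). Each returns a list of dicts, best first, with "conf" (0 to 1); they miss things now and then, are a little off and sometimes report something else, mostly with a low value. They report only what shows in the picture. A call takes as long as a camera call. They do not tell look-alikes from the thing itself.
- spot_in(picture, thing): "extent" ([left, top, right, bottom] in pixels, round what is visible of it).
- spot_point(picture, thing): "at" ([column, row] in pixels: a listed point, or the origin of a listed thing).
The state is a dict: "t": time; "joints": joint angles; "joint_velocities": joint speeds; "effort": joint torques, N m; "tool_pos": TCP position; "orientation": TCP orientation; "contact_force": force on the tool from outside, world axes, zero at the start; "ft_torque": the same for the moment, N m; "width": finger opening in m; "finger_force": force on a finger pad.
Only numpy, scipy, OpenCV 4.12 (cv2) and the standard library are available. Lean on these libraries where they do the work, as an engineer would, in place of code of your own. Each camera call takes 0.05 s, during which the arm holds its last target. There are 200 camera calls.

TASK

Mark the brass tag in the stamping block with the widest punch head: the mallet lies on its cheek, so first stand it on one of its round faces on the plywood board with its handle level and let go, then take it again by its wooden handle and, with the lower round face held square to the punch, strike that punch down fully home with a brisk blow (not a slow push). Let the punch spring back up and stand the mallet on a round face on the board again, released; do not touch the stamping blocks with the gripper, press the other two punches or shove the other things on the bench about.

Things in the scene. Friction and masses are not known exactly. Their poses are not given: they have to be found in the camera images.
- mallet: Mallet, 0.32 kg. Brass head 72 mm long along its y: 34 x 34 mm square, with a round 33 mm face at each end (y = +-36 mm). Wooden handle 16 x 16 mm leaves mid-cheek along -x, x = -17 to -157 mm. Origin: head centre. Starts lying on a cheek, z up, origin 17 mm above the board, handle level. Mass centre about 9 mm towards the handle: it stands on a round face, origin 36 mm above the board.
- board: Fixed plywood board on the bench, 260 mm (x) x 200 mm (y) x 12 mm thick; origin at the centre of its underside, on the table. The mallet lies on it.
- block_wide: Fixed steel stamping block with the widest punch head (30 mm) and a brass tag sticking out of its slot. Base 60 x 56 mm, guide block 44 x 44 mm up to 52 mm; above it coil spring, stem and round punch head, top 84 mm above the table when up. Origin: under its centre, on the punch axis; z up.
- block_mid: Same block with a punch head 21 mm wide; not to be struck. Same heights and origin.
- block_thin: Same block with a punch head 14 mm wide; not to be struck. Same heights and origin.
- punch_wide_top (a point): Centre of the flat top of the widest punch head (30 mm across, 8 mm thick). It goes down with the punch.
- punch_wide (a joint): Travel of the widest punch in m: 0 up, 0.016 fully home against its stop. A spring pushes it back up: about 3 N at the top, 9 N fully home.
- punch_mid (a joint): Travel of the 21 mm punch in m, 0 up, 0.016 home.
- punch_thin (a joint): Travel of the 14 mm punch in m, 0 up, 0.016 home.
- dish: bystander: white bowl 76 mm wide, 28 mm high; origin under its centre
- bench_block: bystander: steel block 64 x 64 x 22 mm; origin under its centre
- jar: bystander: amber jar 52 mm wide, 62 mm high; origin under its centre
- ring_cone: bystander: wooden ring cone on a 60 mm foot, 87 mm high; origin under its centre
- brush: bystander: bench brush lying flat
- screwdriver: bystander: screwdriver lying flat
- tin: bystander: flat open brass tin 190 x 100 x 22 mm; origin under its centre
- caliper: bystander: flat steel caliper 150 mm long
Not all that is in view belongs to the job. What is shaped like the block_wide but pink is not meant.

How it is judged:
By the outcome, as a careful person would: the job done as asked, in the order asked, and still so for the second after the job is handed in, with the robot touching nothing.
It also fails if it takes over 58 s, if anything falls off the work surface, if the arm or the gripper's body presses on something with over 40 N, if the wrist force passes 120 N, or if a joint passes its speed limit or range.

## Working session

There is one attempt and no reset: what is moved stays moved. The work goes in short steps, Python scripts to look and compute and a shell command to move; the robot and the scene stay as the last step left them, time stands still between calls to the robot, and variables do not carry over. Pictures are saved under pics/ and viewed, at most 14 in all, crops included, and the job is handed in when it is done.

```bash
mkdir -p pics; ls
cat > h.py <<'E'
from plant import *
import numpy as np, cv2
from scipy.spatial.transform import Rotation as R
def f(c): return 210/np.tan(np.radians(c["vertical_fov"])/2)
def pts(c):
    h,w=c["depth"].shape; u,v=np.meshgrid(np.arange(w),np.arange(h)); d=c["depth"]
    P=np.stack([(u-c["cx"])/f(c)*d,(v-c["cy"])/f(c)*d,d],-1)
    if "T_tool_cam" in c:
        s=c["st"]; T=np.array(c["T_tool_cam"]); P=P@T[:3,:3].T+T[:3,3]
        return P@R.from_rotvec(s["orientation"]).as_matrix().T+np.array(s["tool_pos"])
    M=R.from_rotvec(np.ravel(c["rvec"])).as_matrix()
    return (P-np.ravel(c["tvec"]))@M
def shot(n):
    s=state(); c=camera(n); c["st"]=s; return c
def save(c,name,crop=None,k=1):
    im=c["pixels"][...,::-1]
    if crop: l,t,r,b=crop; im=im[t:b,l:r]
    cv2.imwrite("pics/"+name,cv2.resize(im,None,fx=k,fy=k,interpolation=cv2.INTER_CUBIC))
E
python3 - <<'E'
from h import *
s=state(); print({k:np.round(v,3) for k,v in s.items()})
for n in ["top","scene"]:
    c=shot(n); save(c,n+"0.png"); P=pts(c)
    for t in ["mallet","board","block_wide","block_mid","block_thin","dish","bench_block","jar","ring_cone","brush","screwdriver","tin","caliper"]:
        for a in spot_in(c,t)[:3]:
            l,tp,r,b=a["extent"]; u,v=int((l+r)/2),int((tp+b)/2); print(n,t,round(a["conf"],2),np.round(a["extent"]),np.round(P[v,u],3))
    print([(np.round(a["at"],1),round(a["conf"],2)) for a in spot_point(c,"punch_wide_top")])
E
```

```text
pics
{'t': np.float64(0.0), 'joints': array([ 1.237,  0.69 , -0.194,  1.566,  0.157,  0.902, -0.215]), 'joint_velocities': array([-0.002, -0.001, -0.   , -0.001,  0.   , -0.001, -0.001]), 'effort': array([ 0.0000e+00, -5.2756e+01, -1.2670e+00, -1.5343e+01, -5.3000e-02,
        7.0000e-03,  0.0000e+00]), 'tool_pos': array([ 0.225, -0.583,  0.404]), 'orientation': array([-3.087e+00, -5.740e-01,  1.000e-03]), 'contact_force': array([-0.829, -0.006, -0.261]), 'ft_torque': array([-0.009, -0.01 ,  0.043]), 'finger_force': np.float64(0.0), 'width': np.float64(0.088)}
top mallet 0.65 [341. 200. 365. 258.] [ 0.497 -0.281  0.006]
top board 0.66 [305. 170. 385. 262.] [ 0.536 -0.258  0.011]
top block_wide 0.88 [171. 227. 196. 252.] [0.45  0.223 0.08 ]
top block_wide 0.84 [200. 201. 219. 224.] [0.533 0.156 0.048]
top block_wide 0.74 [267. 194. 288. 218.] [ 0.557 -0.046  0.083]
top block_mid 0.92 [229. 191. 252. 209.] [0.568 0.063 0.081]
top block_thin 0.64 [155. 188. 176. 210.] [0.569 0.284 0.068]
top dish 0.85 [253. 239. 279. 264.] [ 0.422 -0.017  0.002]
top bench_block 0.75 [276. 147. 300. 174.
[... 1333 characters left out ...]
k_thin 0.92 [351. 155. 372. 183.] [0.582 0.276 0.041]
scene dish 0.96 [255. 196. 280. 215.] [0.42  0.008 0.005]
scene bench_block 0.63 [325. 248. 355. 273.] [ 0.713 -0.079  0.019]
scene ring_cone 0.55 [373. 213. 396. 248.] [0.764 0.061 0.042]
scene brush 0.84 [374. 188. 438. 228.] [0.765 0.205 0.022]
scene brush 0.35 [322. 195. 325. 207.] [0.579 0.057 0.062]
scene screwdriver 0.82 [300. 138. 326. 155.] [0.366 0.345 0.012]
scene tin 0.95 [ 64. 281. 159. 339.] [ 0.351 -0.503  0.009]
scene tin 0.74 [325. 171. 339. 180.] [0.547 0.152 0.078]
scene caliper 0.75 [172. 323. 246. 366.] [ 0.594 -0.443 -0.001]
[(array([315.9, 150.6]), 0.66), (array([329.4, 169.5]), 0.53), (array([299.8, 211. ]), 0.53)]
```

Run:
```python
import cv2
im=cv2.imread("pics/top0.png")[160:290,140:400]
cv2.imwrite("pics/topc.png",cv2.resize(im,None,fx=3,fy=3,interpolation=cv2.INTER_CUBIC))
```

```text
(no output)
```

View pics/topc.png

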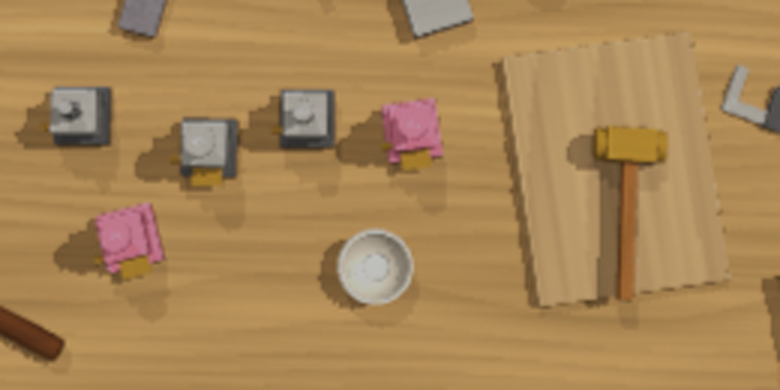

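View pics/scene0.png

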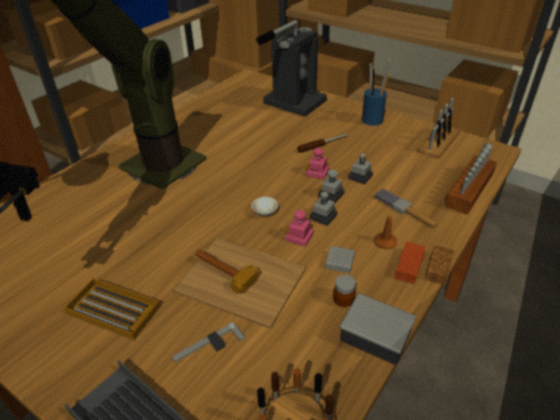

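The top crop shows five look-alikes (full top-image pixels): pink blocks at (277,202) and (183,239), and grey blocks at (205,206), (241,197) and (166,197). Of the grey ones, (205,206) has the widest head, (241,197) the middle one and (166,197) the thin one. The target is the grey block at (205,206). The mallet head is at about (351,208), with its handle pointing back towards the robot.

Run:
```python
from h import *
s=state(); print(np.round(R.from_rotvec(s["orientation"]).as_matrix(),3))
c=shot("top"); P=pts(c); px=c["pixels"].astype(int)
for nm in ["top","scene"]:
    c=shot(nm); P=pts(c)
    m=(P[...,2]>0.035)&(P[...,2]<.06)&(abs(P[...,0]-.54)<.08)&(abs(P[...,1]+.275)<.08)
    q=P[m]; print(nm,"head",m.sum(),q.mean(0).round(4),q.min(0).round(3),q.max(0).round(3))
    if m.sum()>5:
        b=cv2.minAreaRect((q[:,:2]*1000).astype(np.float32)); print(b)
    m=(P[...,2]>0.022)&(P[...,2]<.05)&(P[...,0]>.38)&(P[...,0]<.51)&(abs(P[...,1]+.275)<.06)
    q=P[m]; print("handle",m.sum(),cv2.minAreaRect((q[:,:2]*1000).astype(np.float32)), q[:,2].mean())
    for nme,x,y in [("wide",.54,.155),("mid",.57,.06),("thin",.575,.28)]:
        m=(P[...,2]>0.072)&(P[...,2]<.095)&(abs(P[...,0]-x)<.04)&(abs(P[...,1]-y)<.04)
        q=P[m]; print(nme,m.sum(),q.mean(0).round(4) if m.sum() else 0, np.ptp(q,axis=0).round(3) if m.sum() else 0)
c=shot("wrist"); print(np.round(c["T_tool_cam"],3),c["vertical_fov"])
```

```text
[[ 0.933  0.36   0.   ]
 [ 0.36  -0.933 -0.   ]
 [ 0.     0.    -1.   ]]
top head 317 [ 0.5472 -0.2674  0.042 ] [ 0.462 -0.304  0.035] [ 0.576 -0.232  0.05 ]
((518.7720336914062, -266.9390869140625), (72.47763061523438, 113.71932220458984), 88.20435333251953)
handle 200 ((456.1836853027344, -266.726806640625), (16.420673370361328, 103.11141204833984), 89.21611785888672) 0.033903816572650576
wide 80 [0.5452 0.1599 0.0826] [0.026 0.028 0.01 ]
mid 40 [0.5776 0.0603 0.0818] [0.018 0.018 0.011]
thin 21 [0.5739 0.2913 0.0806] [0.016 0.012 0.013]
scene head 415 [ 0.5534 -0.2728  0.042 ] [ 0.464 -0.306  0.035] [ 0.579 -0.234  0.048]
((521.5213623046875, -269.9552917480469), (72.8220443725586, 115.7545394897461), 89.866943359375)
handle 278 ((457.1765441894531, -267.9759826660156), (19.537734985351562, 105.54627990722656), 88.2307357788086) 0.032698499291190675
wide 71 [0.5469 0.1573 0.0805] [0.03  0.034 0.012]
mid 43 [0.5804 0.058  0.0805] [0.02  0.024 0.012]
thin 20 [0.5753 0.2887 0.0794] [0.013 0.011 0.012]
[[ 0.    -0.964 -0.266  0.069]
 [ 1.     0.    -0.     0.001]
 [ 0.    -0.266  0.964  0.019]
 [ 0.     0.     0.     1.   ]] 58.029531080789006
```

```bash
A='[[[0.97,-0.39,0.1,0,0,0],[0.97,-0.39,0.1,0,0,0],[0.97,-0.39,0.1,0,0,0],[0.97,-0.39,0.1,0,0,0],[0.97,-0.39,0.1,0,0,0]]]' >/dev/null
python3 -m creep '[[[0.97,-0.39,0.1,0,0,0],[0.97,-0.39,0.1,0,0,0],[0.97,-0.39,0.1,0,0,0],[0.97,-0.39,0.1,0,0,0],[0.97,-0.39,0.1,0,0,0]]]' 1
python3 -m creep '[[[0.97,-0.39,0.1,0,0,0],[0.97,-0.39,0.1,0,0,0],[0.97,-0.39,0.1,0,0,0],[0.97,-0.39,0.1,0,0,0],[0.97,-0.39,0.1,0,0,0]]]' >/dev/null
python3 -m creep '[[[0.97,-0.39,0.1,0,0,0],[0.97,-0.39,0.1,0,0,0],[0.97,-0.39,0.1,0,0,0],[0.97,-0.39,0.1,0,0,0],[0.97,-0.39,0.1,0,0,0]]]' >/dev/null
python3 -m creep '[[[0.97,-0.39,0.1,0,0,0],[0.97,-0.39,0.1,0,0,0],[0.97,-0.39,0.1,0,0,0],[0.97,-0.39,0.1,0,0,0],[0.97,-0.39,0.1,0,0,0]]]'
python3 -m creep '[[[0.97,-0.39,0.1,0,0,-1],[0.97,-0.39,0,0,0,-1],[0,0,0,0,0,-1],[0,0,0,0,0,-1],[0,0,0,0,0,-1]]]' >/dev/null
python3 -m creep '[[[0,0,0,0,0,-1],[0,0,0,0,0,-1],[0,0,0,0,0,-1],[0,0,0,0,0,-1],[0,0,0,0,0,-1]]]'
python3 -m creep '[[[0,0,0,0,0,-1],[0,0,0,0,0,-0.5],[0,0,0,0,0,0]]]'
python3 -c "
from h import *
s=state();print(s['t'],np.round(s['joints'],3))"
```

```text
t: 2.12
tool_pos: [0.3019, -0.5113, 0.3947]
orientation: [3.088, 0.574, 0.0]
contact_force: [-0.1, -0.1, 0.8]
width: 0.0881
finger_force: 0.0
t: 3.37
tool_pos: [0.5315, -0.2973, 0.3647]
orientation: [3.088, 0.574, 0.0]
contact_force: [-0.3, 0.1, 0.1]
width: 0.0879
finger_force: 0.0
t: 4.2
tool_pos: [0.5597, -0.2682, 0.3628]
orientation: [2.382, 2.048, -0.0]
contact_force: [0.5, 0.4, 0.4]
width: 0.0881
finger_force: 0.0
t: 4.45
tool_pos: [0.5596, -0.2684, 0.3626]
orientation: [-2.219, -2.224, -0.0]
contact_force: [0.8, 0.1, 0.0]
width: 0.0882
finger_force: 0.0
4.45 [ 0.631  0.763 -0.47   1.613  0.423  0.868 -0.003]
```

```bash
cat > m.py <<'E'
from h import *
c=shot("wrist"); P=pts(c); save(c,"w1.png")
z=P[...,2]; print("board z", np.median(z[(abs(P[...,0]-.5)<.1)&(abs(P[...,1]+.27)<.1)&(z<.02)&(z>.006)]))
m=(z>.041)&(z<.052)&(abs(P[...,0]-.56)<.06)&(abs(P[...,1]+.27)<.06)
q=P[m]; print("head top",q.mean(0).round(4)); print(cv2.minAreaRect((q[:,:2]*1000).astype(np.float32)))
m=(z>.031)&(z<.041)&(P[...,0]>.38)&(P[...,0]<.53)&(abs(P[...,1]+.27)<.04)
q=P[m]; print("handle",m.sum(),q.mean(0).round(4)); print(cv2.minAreaRect((q[:,:2]*1000).astype(np.float32)))
E
python3 m.py
python3 -m creep '[[[0,0,0,0,1,0],[0,0,0,0,1,0],[0,0,0,0,1,0],[0,0,0,0,1,0],[0,0,0,0,1,0]]]'
python3 -m creep '[[[0,0,0,0,1,0],[0,0,0,0,1,0],[0,0,0,0,1,0],[0,0,0,0,1,0],[0,0,0,0,1,0]]]'
python3 -c "
from h import *
s=state();print(s['t'],np.round(s['joints'],3));print(R.from_rotvec(s['orientation']).as_matrix().round(3))"
```

```text
board z 0.013433636942532745
head top [ 0.561  -0.2682  0.0468]
((561.2611083984375, -269.783203125), (71.95958709716797, 33.730106353759766), 89.27310943603516)
handle 2961 [ 0.4675 -0.2673  0.0378]
((467.3907165527344, -268.28533935546875), (16.622272491455078, 125.29366302490234), 89.10687255859375)
t: 4.92
tool_pos: [0.5598, -0.2685, 0.3631]
orientation: [-1.925, -1.924, -0.52]
contact_force: [0.4, 0.5, -1.1]
width: 0.0882
finger_force: 0.0
t: 5.33
tool_pos: [0.5598, -0.2687, 0.3626]
orientation: [-1.582, -1.579, -0.916]
contact_force: [-0.2, 0.4, -0.2]
width: 0.088
finger_force: 0.0
5.3333 [ 0.99   1.086 -0.96   1.413 -0.201  1.261  0.339]
[[ 0.002  1.     0.   ]
 [ 0.497 -0.001  0.868]
 [ 0.868 -0.001 -0.497]]
```

View pics/w1.png

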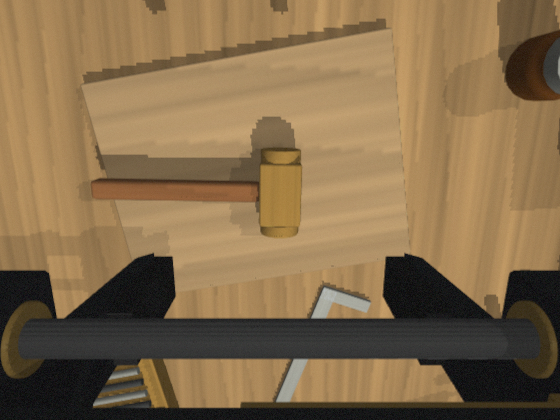

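The wrist view shows the mallet head at pixel (280,192) and the handle running left to (95,188), so the pose is clear. I'll test the tilted placing pose in the air before grasping.

```bash
python3 -m creep '[[[-0.9,0,-0.28,0,0,0],[-0.9,0,-0.28,0,0,0],[-0.9,0,-0.28,0,0,0],[-0.9,0,-0.28,0,0,0],[-0.9,0,-0.28,0,0,0]]]' >/dev/null
python3 -m creep '[[[-0.9,0,-0.28,0,0,0],[-0.9,0,-0.28,0,0,0],[-0.9,0,-0.28,0,0,0],[0,0,0,0,1,0],[0,0,0,0,1,0]]]'
python3 -m creep '[[[0,0,0,0,1,0],[0,0,0,0,0,0]]]'
python3 -c "
from h import *
s=state();print(s['t'],np.round(s['joints'],3));print(R.from_rotvec(s['orientation']).as_matrix().round(3))"
```

```text
t: 6.17
tool_pos: [0.5597, -0.3805, 0.259]
orientation: [-1.44, -1.436, -1.04]
contact_force: [-0.2, 1.3, -0.2]
width: 0.0878
finger_force: 0.0
t: 6.33
tool_pos: [0.5592, -0.38, 0.2566]
orientation: [-1.364, -1.357, -1.099]
contact_force: [-0.1, -0.5, -1.4]
width: 0.0882
finger_force: 0.0
6.3333 [ 1.05   1.379 -0.963  1.102 -0.246  1.588  0.435]
[[ 0.005  1.    -0.001]
 [ 0.207 -0.     0.978]
 [ 0.978 -0.005 -0.207]]
```

```bash
python3 -m creep '[[[0,0,0,0,-1,0],[0,0,0,0,-1,0],[0,0,0,0,-1,0],[0,0,0,0,-1,0],[0,0,0,0,-1,0]]]' >/dev/null
python3 -m creep '[[[0,0,0,0,-1,0],[0,0,0,0,-1,0],[0,0,0,0,-1,0],[0,0,0,0,-1,0],[0,0,0,0,-1,0]]]' >/dev/null
python3 -m creep '[[[0,0,0,0,-1,0],[0,0,0,0,-1,0],[0,0,0,0,-1,0],[0,0,0,0,-1,0],[0,0,0,0,-1,0]]]' >/dev/null
python3 -m creep '[[[0.9,0,-0.1,0,-1,0],[0.9,0,-0.1,0,0,0],[0.9,0,-0.1,0,0,0],[0.9,0,-0.1,0,0,0],[0.9,0,-0.1,0,0,0]]]' >/dev/null
python3 -m creep '[[[0.9,0,-0.1,0,0,0],[0.9,0,-0.1,0,0,0],[0.9,0,-0.1,0,0,0],[0.9,0,-0.1,0,0,0],[0.9,0,-0.1,0,0,0]]]' >/dev/null
python3 -m creep '[[[0.9,0,-0.1,0,0,0],[0,0,0,0,0,0]]]'
cat > st.py <<'E'
from h import *
s=state();M=R.from_rotvec(s['orientation']).as_matrix();p=np.array(s['tool_pos'])
print(s['t'],np.round(s['joints'],3),'pos',p.round(4),'grasp',(p+.147*M[:,2]).round(4));print(M.round(3))
E
python3 st.py
python3 - <<'E'
from h import *
s=state();M=R.from_rotvec(s['orientation']).as_matrix();p=np.array(s['tool_pos'])
d=np.array([.561,-.241,.038])-(p+.147*M[:,2]); print("d units",(M.T@d/.02).round(2))
E
```

```text
t: 8.58
tool_pos: [0.5609, -0.1788, 0.2223]
orientation: [2.041, 2.062, -0.318]
contact_force: [0.8, 0.6, 0.2]
width: 0.0881
finger_force: 0.0
8.5833 [ 0.141  0.907  0.011  1.851  0.759  0.441 -0.543] pos [ 0.5609 -0.1788  0.2223] grasp [ 0.5618 -0.2239  0.0823]
[[-0.009  1.     0.006]
 [ 0.952  0.011 -0.306]
 [-0.306  0.003 -0.952]]
d units [-0.14 -0.05  2.37]
```

```bash
python3 -m creep '[[[-0.1,0,0.8,0,0,0],[-0.05,-0.05,0.8,0,0,0],[0,0,0.5,0,0,0],[0,0,0.25,0,0,0],[0,0,0,0,0,0]]]'
python3 st.py
python3 -m creep '[[[0,0,0,0,0,0],[0,0,0,0,0,0],[0,0,0,0,0,0],[0,0,0,0,0,0],[0,0,0,0,0,0]]]' 0
python3 -m creep '[[[0,0,0,0,0,0],[0,0,0,0,0,0],[0,0,0,0,0,0]]]'
```

```text
t: 9.0
tool_pos: [0.5584, -0.2018, 0.1778]
orientation: [2.05, 2.053, -0.326]
contact_force: [-0.2, -0.6, 1.2]
width: 0.0879
finger_force: 0.0
9.0 [ 0.147  0.99   0.069  1.842  0.802  0.355 -0.578] pos [ 0.5584 -0.2018  0.1778] grasp [ 0.5584 -0.2473  0.038 ]
[[-0.001  1.    -0.   ]
 [ 0.951  0.001 -0.31 ]
 [-0.31  -0.001 -0.951]]
t: 9.42
tool_pos: [0.5588, -0.2008, 0.1787]
orientation: [2.05, 2.053, -0.324]
contact_force: [-0.1, 0.6, -0.8]
width: 0.0568
finger_force: 0.0
t: 9.67
tool_pos: [0.5587, -0.2008, 0.1783]
orientation: [2.05, 2.053, -0.325]
contact_force: [0.9, -0.0, 0.5]
width: 0.0368
finger_force: 0.1
```

```bash
python3 -m creep '[[[0,0,0,0,0,0],[0,0,0,0,0,0],[0,0,0,0,0,0]]]'
python3 st.py
```

```text
t: 9.92
tool_pos: [0.5588, -0.2008, 0.1783]
orientation: [2.05, 2.053, -0.324]
contact_force: [-0.2, 0.6, 0.6]
width: 0.0339
finger_force: 29.7
9.9167 [ 0.146  0.989  0.068  1.842  0.801  0.355 -0.578] pos [ 0.5588 -0.2008  0.1783] grasp [ 0.5589 -0.2462  0.0385]
[[-0.001  1.     0.001]
 [ 0.951  0.001 -0.309]
 [-0.309  0.    -0.951]]
```

```bash
python3 -m creep '[[[-0.31,0,-0.95,0,0,0],[-0.31,0,-0.95,0,0,0],[-0.31,0,-0.95,0,0,0],[-0.31,0,-0.95,0,0,0],[-0.31,0,-0.95,0,0,0]]]'
python3 -m creep '[[[-0.95,0,0.31,0,0,0],[-0.95,0,0.31,0,0,0],[-0.95,0,0.31,0,0,0],[-0.95,0,0.31,0,0,0],[-0.95,0,0.31,0,0,0]]]' >/dev/null
python3 -m creep '[[[-0.95,0,0.31,0,0,0],[-0.95,0,0.31,0,0,0],[-0.95,0,0.31,0,0,0],[-0.95,0,0.31,0,0,0],[-0.95,0,0.31,0,0,0]]]'
python3 -m creep '[[[0,0,0,0,1,0],[0,0,0,0,1,0],[0,0,0,0,1,0],[0,0,0,0,1,0],[0,0,0,0,1,0]]]' >/dev/null
python3 -m creep '[[[0,0,0,0,1,0],[0,0,0,0,1,0],[0,0,0,0,1,0],[0,0,0,0,1,0],[0,0,0,0,1,0]]]' >/dev/null
python3 -m creep '[[[0,0,0,0,1,0],[0,0,0,0,1,0],[0,0,0,0,1,0],[0,0,0,0,1,0],[0,0,0,0,1,0]]]'
python3 st.py
cat > look.py <<'E'
import sys
from h import *
c=shot("wrist"); save(c,sys.argv[1]+"w.png")
c=shot("scene"); save(c,sys.argv[1]+"s.png",(140,170,350,330),3)
E
python3 look.py a
```

```text
t: 10.33
tool_pos: [0.558, -0.2008, 0.2785]
orientation: [2.051, 2.054, -0.326]
contact_force: [0.3, -0.3, -3.8]
width: 0.0345
finger_force: 29.8
t: 11.17
tool_pos: [0.5581, -0.4015, 0.2768]
orientation: [2.052, 2.055, -0.326]
contact_force: [0.8, 0.1, -3.8]
width: 0.034
finger_force: 29.9
t: 12.42
tool_pos: [0.5582, -0.4017, 0.2762]
orientation: [-1.436, -1.434, -1.043]
contact_force: [0.7, 1.3, -4.3]
width: 0.0341
finger_force: 29.8
12.4167 [ 1.038  1.321 -0.897  1.059 -0.229  1.616  0.455] pos [ 0.5582 -0.4017  0.2762] grasp [ 0.558  -0.2618  0.2311]
[[ 0.002  1.    -0.001]
 [ 0.307  0.001  0.952]
 [ 0.952 -0.003 -0.307]]
```

View pics/as.png

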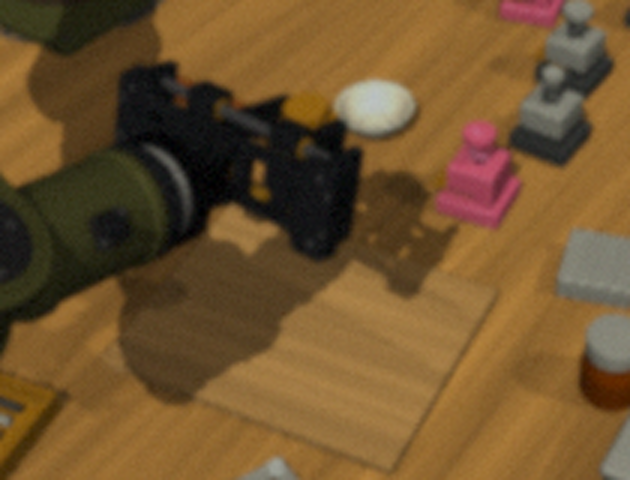

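```bash
cat > face.py <<'E'
from h import *
for n in ["wrist","top"]:
    c=shot(n); P=pts(c); s=c["st"]; M=R.from_rotvec(s['orientation']).as_matrix(); p=np.array(s['tool_pos'])
    g=p+.163*M[:,2]; 
    Q=(P-p)@M
    m=(abs(Q[...,1])<.014)&(Q[...,2]>.147)&(Q[...,2]<.21)&(abs(Q[...,0])<.05)&(c["depth"]>0)
    q=P[m]; print(n,m.sum())
    if m.sum()<8: continue
    zt=np.percentile(q[:,2],97); t=q[q[:,2]>zt-.009]
    A=np.c_[t[:,:2],np.ones(len(t))]; 
    for _ in range(3):
        k=np.linalg.lstsq(A,t[:,2],rcond=None)[0]; r=abs(A@k-t[:,2]); ok=r<max(.0015,np.median(r)*2); A=A[ok];t=t[ok]
    print("ztop",zt.round(4),len(t),"mean",t.mean(0).round(4),"slope deg",np.degrees(np.arctan(k[:2])).round(1), "ext",t.min(0).round(4),t.max(0).round(4))
E
python3 face.py
```

```text
wrist 4001
ztop 0.2443 2003 mean [ 0.5575 -0.249   0.2434] slope deg [ 3.  -0.2] ext [ 0.5436 -0.2574  0.2416] [ 0.5716 -0.2366  0.2452]
top 140
ztop 0.244 56 mean [ 0.5563 -0.2475  0.2405] slope deg [2.4 2.3] ext [ 0.5447 -0.257   0.2389] [ 0.5706 -0.236   0.2428]
```

View pics/aw.png

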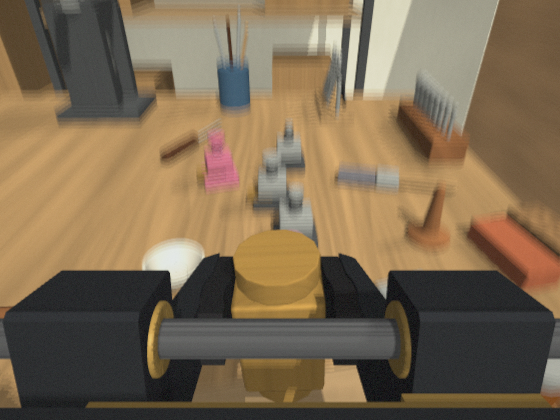

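The wrist view shows the head upright between the fingers with its top face at pixel (280,258); the fit says it is within about 2–3°. Now lowering it.

```bash
python3 -m creep '[[[-0.95,0,0.31,0,0,0],[-0.95,0,0.31,0,0,0],[-0.95,0,0.31,0,0,0],[-0.95,0,0.31,0,0,0],[-0.95,0,0.31,0,0,0]]]' >/dev/null
python3 -m creep '[[[-0.95,0,0.31,0,0,0],[-0.7,0,0.23,0,0,0],[-0.5,0,0.16,0,0,0],[0,0,0,0,0,0]]]'
python3 st.py; python3 face.py
```

```text
t: 13.37
tool_pos: [0.5585, -0.4003, 0.1306]
orientation: [-1.437, -1.437, -1.039]
contact_force: [0.5, 0.5, -2.9]
width: 0.034
finger_force: 29.8
13.3667 [ 1.008  1.513 -0.846  0.983 -0.137  1.567  0.573] pos [ 0.5585 -0.4003  0.1306] grasp [ 0.558  -0.2606  0.0849]
[[ 0.002  1.    -0.003]
 [ 0.31   0.002  0.951]
 [ 0.951 -0.003 -0.31 ]]
wrist 3997
ztop 0.1006 2006 mean [ 0.5578 -0.2476  0.0997] slope deg [ 3.1 -0.2] ext [ 0.544  -0.256   0.0981] [ 0.572  -0.2359  0.1013]
top 105
ztop 0.1018 53 mean [ 0.5574 -0.2467  0.0982] slope deg [2.  9.1] ext [ 0.5467 -0.2577  0.0938] [ 0.5705 -0.2359  0.1018]
```

```bash
python3 -m creep '[[[-0.4,0,0.13,0,0,0],[-0.15,0,0.05,0,0,0],[0,0,0,0,0,0]]]'
python3 -m creep '[[[-0.07,0,0.02,0,0,0],[0,0,0,0,0,0]]]'
python3 -m creep '[[[-0.07,0,0.02,0,0,0],[0,0,0,0,0,0]]]'
```

```text
t: 13.72
tool_pos: [0.5587, -0.4007, 0.1207]
orientation: [-1.436, -1.438, -1.042]
contact_force: [0.1, 0.3, -3.1]
width: 0.0341
finger_force: 29.8
t: 13.88
tool_pos: [0.5589, -0.4008, 0.1198]
orientation: [-1.436, -1.438, -1.043]
contact_force: [0.6, -0.1, -3.3]
width: 0.0342
finger_force: 29.8
t: 14.05
tool_pos: [0.5589, -0.4008, 0.1182]
orientation: [-1.436, -1.438, -1.043]
contact_force: [0.1, 0.1, -3.0]
width: 0.034
finger_force: 29.8
```

```bash
python3 -m creep '[[[-0.07,0,0.02,0,0,0],[0,0,0,0,0,0]]]'|grep -E "pos|contact"
python3 -m creep '[[[-0.05,0,0.015,0,0,0],[0,0,0,0,0,0]]]'|grep -E "pos|contact"
python3 -m creep '[[[-0.05,0,0.015,0,0,0],[0,0,0,0,0,0]]]'|grep -E "pos|contact"
```

```text
tool_pos: [0.5589, -0.4009, 0.1167]
contact_force: [-0.9, -0.0, -2.8]
tool_pos: [0.559, -0.4008, 0.1163]
contact_force: [-1.4, 0.1, -0.7]
tool_pos: [0.5591, -0.4008, 0.116]
contact_force: [-1.3, -0.7, 4.6]
```

```bash
python3 -m creep '[[[0.03,0,-0.01,0,0,0],[0,0,0,0,0,0],[0,0,0,0,0,0],[0,0,0,0,0,0],[0,0,0,0,0,0]]]' 0.7
python3 -m creep '[[[0,0,0,0,0,0],[0.03,0,-0.25,0,0,0],[0.05,0,-0.5,0,0,0],[0,0,-0.8,0,0,0],[0,0,-0.8,0,0,0]]]'
python3 -m creep '[[[0,0,-1,0,0,0],[0,0,-1,0,0,0],[0,0,-1,0,0,0],[0,0,-1,0,0,0],[0,0,0,0,0,0]]]'
python3 look.py b
python3 - <<'E'
from h import *
for n in ["wrist","scene","top"]:
    c=shot(n); P=pts(c); z=P[...,2]
    m=(z>.07)&(z<.1)&(abs(P[...,0]-.558)<.05)&(abs(P[...,1]+.25)<.05); q=P[m]
    print(n,m.sum(), q.mean(0).round(4) if m.sum() else 0, np.ptp(q,axis=0).round(3) if m.sum() else 0)
    m=(z>.035)&(z<.07)&(P[...,0]>.40)&(P[...,0]<.53)&(abs(P[...,1]+.25)<.05); q=P[m]
    if m.sum()>5:print(" handle",m.sum(), q.mean(0).round(4),cv2.minAreaRect((q[:,:2]*1000).astype(np.float32)))
E
```

```text
t: 14.97
tool_pos: [0.559, -0.4008, 0.1153]
orientation: [-1.436, -1.438, -1.043]
contact_force: [0.5, -1.1, 0.4]
width: 0.0617
finger_force: 0.2
t: 15.38
tool_pos: [0.5588, -0.4457, 0.1316]
orientation: [-1.435, -1.438, -1.042]
contact_force: [0.5, -0.3, -1.0]
width: 0.0616
finger_force: 0.0
t: 15.8
tool_pos: [0.5584, -0.5248, 0.1575]
orientation: [-1.444, -1.439, -1.046]
contact_force: [-0.4, -0.1, 0.1]
width: 0.0616
finger_force: 0.0
wrist 1911 [ 0.5622 -0.2611  0.0806] [0.034 0.034 0.016]
 handle 4503 [ 0.4682 -0.2589  0.0528] ((467.9748229980469, -255.06747436523438), (123.95967864990234, 17.357952117919922), 0.36218470335006714)
scene 179 [ 0.5644 -0.2564  0.0793] [0.035 0.035 0.017]
 handle 347 [ 0.4685 -0.2567  0.0514] ((466.7836608886719, -255.00271606445312), (19.83306884765625, 125.92231750488281), 89.84512329101562)
top 128 [ 0.5599 -0.2504  0.0794] [0.034 0.033 0.018]
 handle 239 [ 0.4677 -0.2518  0.0529] ((467.3661193847656, -253.12600708007812), (124.95873260498047, 17.01698112487793), 0.30968594551086426)
```

View pics/bs.png

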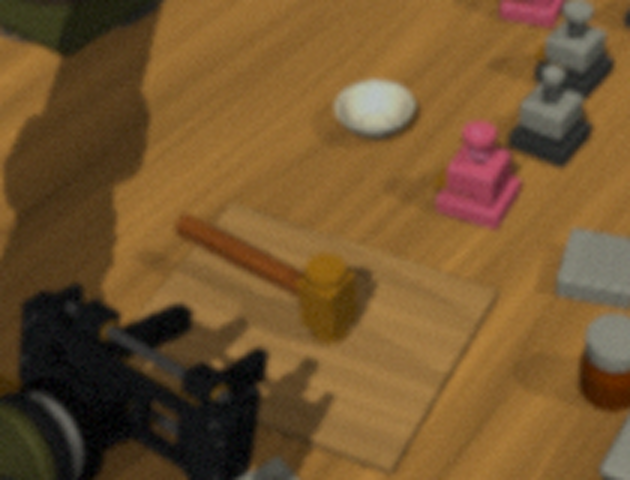

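The mallet stands upright and released on the board, head at crop pixel (327,295), handle level. Next I raise the arm, turn the tool to vertical and yaw it across the handle.

```bash
python3 -m creep '[[[0.95,0,-0.31,0,0,0],[0.95,0,-0.31,0,0,0],[0.95,0,-0.31,0,0,0],[0.95,0,-0.31,0,0,0],[0.95,0,-0.31,0,0,0]]]' >/dev/null
python3 -m creep '[[[0.95,0,-0.31,0,0,0],[0.95,0,-0.31,0,0,0],[0.95,0,-0.31,0,0,0],[0,0,0,0,-1,0],[0,0,0,0,-1,0]]]' 
python3 -m creep '[[[0,0,0,0,-1,0],[0,0,0,0,-1,0],[0,0,0,0,-1,0],[0,0,0,0,-1,0],[0,0,0,0,-1,0]]]' >/dev/null
python3 -m creep '[[[0,0,0,0,-1,0],[0,0,0,0,-1,0],[0,0,0,0,-1,0],[0,0,0,0,-1,0],[0,0,0,0,-1,0]]]' 
python3 -m creep '[[[0,0,0,0,0,1],[0,0,0,0,0,1],[0,0,0,0,0,1],[0,0,0,0,0,1],[0,0,0,0,0,1]]]' >/dev/null
python3 -m creep '[[[0,0,0,0,0,1],[0,0,0,0,0,1],[0,0,0,0,0,1],[0,0,0,0,0,1],[0,0,0,0,0,1]]]' >/dev/null
python3 -m creep '[[[0,0,0,0,0,1],[0,0,0,0,0,1],[0,0,0,0,0,1],[0,0,0,0,0,1],[0,0,0,0,0,1]]]' 
python3 -m creep '[[[0,0,0,0,0,0]]]' >/dev/null; python3 st.py
```

```text
t: 16.88
tool_pos: [0.5592, -0.5217, 0.3176]
orientation: [-1.586, -1.589, -0.912]
contact_force: [-0.1, 0.4, -0.8]
width: 0.0615
finger_force: 0.0
t: 17.72
tool_pos: [0.559, -0.5212, 0.3174]
orientation: [2.218, 2.219, -0.003]
contact_force: [-0.2, 0.1, -0.0]
width: 0.0618
finger_force: 0.0
t: 18.97
tool_pos: [0.5593, -0.5208, 0.3168]
orientation: [-3.141, 0.007, -0.002]
contact_force: [-0.3, 0.3, -0.0]
width: 0.0617
finger_force: 0.0
19.05 [ 0.736  0.986 -0.114  1.136  0.111  1.026 -0.957] pos [ 0.5595 -0.5207  0.3168] grasp [ 0.5596 -0.5206  0.1698]
[[ 1.    -0.002  0.001]
 [-0.002 -1.     0.   ]
 [ 0.001 -0.    -1.   ]]
```

```bash
python3 -m creep '[[[-0.11,-0.95,0.18,0,0,0],[-0.11,-0.95,0.18,0,0,0],[-0.11,-0.95,0.18,0,0,0],[-0.11,-0.95,0.18,0,0,0],[-0.11,-0.95,0.18,0,0,0]]]' >/dev/null
python3 -m creep '[[[-0.11,-0.95,0.18,0,0,0],[-0.11,-0.95,0.18,0,0,0],[-0.11,-0.95,0.18,0,0,0],[-0.11,-0.95,0.18,0,0,0],[-0.11,-0.95,0.18,0,0,0]]]' >/dev/null
python3 -m creep '[[[-0.11,-0.95,0.18,0,0,0],[-0.11,-0.95,0.18,0,0,0],[-0.11,-0.95,0.18,0,0,0],[-0.11,-0.95,0.18,0,0,0],[0,0,0,0,0,0]]]'
python3 - <<'E'
from h import *
c=shot("wrist"); P=pts(c); z=P[...,2]; save(c,"c.png")
m=(z>.078)&(z<.1)&(abs(P[...,0]-.56)<.04)&(abs(P[...,1]+.25)<.04); q=P[m]
print(m.sum(),q.mean(0).round(4),q.min(0).round(4),q.max(0).round(4))
m=(z>.045)&(z<.065)&(P[...,0]>.45)&(P[...,0]<.543)&(abs(P[...,1]+.25)<.02); q=P[m]
print(" handle",m.sum(), q.mean(0).round(4),q.min(0),q.max(0))
E
```

```text
t: 20.3
tool_pos: [0.5282, -0.2502, 0.2654]
orientation: [-3.136, -0.015, 0.002]
contact_force: [0.4, 0.6, -0.5]
width: 0.0618
finger_force: 0.0
4316 [ 0.563  -0.2525  0.0853] [ 0.5366 -0.2867  0.078 ] [ 0.5787 -0.217   0.0999]
 handle 2927 [ 0.5068 -0.253   0.0571] [ 0.45001506 -0.2611211   0.05343562] [ 0.53845337 -0.24476525  0.0595275 ]
```

View pics/c.png

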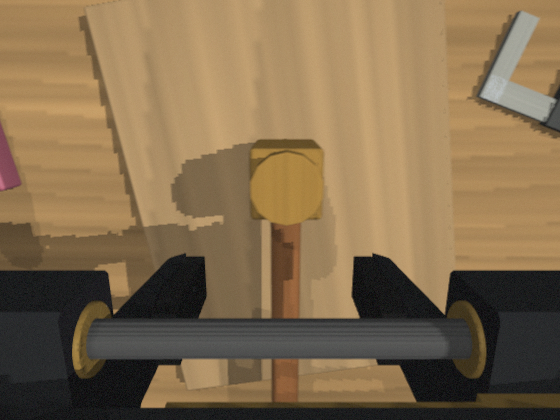

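The head is at pixel (287,188) with the handle running down between the fingers. Descending to grip it.

```bash
python3 -m creep '[[[0,0.14,0.8,0,0,0],[0,0,0.8,0,0,0],[0,0,0.8,0,0,0],[0,0,0.7,0,0,0],[0,0,0.3,0,0,0]]]'
python3 -m creep '[[[0,0,0,0,0,0],[0,0,0,0,0,0],[0,0,0,0,0,0],[0,0,0,0,0,0],[0,0,0,0,0,0]]]' 0
python3 -m creep '[[[0,0,0,0,0,0],[0,0,0,0,0,0],[0,0,0,0,0,0],[0,0,0,0,0,0]]]'
python3 st.py
```

```text
t: 20.77
tool_pos: [0.5276, -0.2595, 0.1964]
orientation: [3.141, 0.002, -0.002]
contact_force: [0.3, -0.7, 0.1]
width: 0.0618
finger_force: 0.0
t: 21.18
tool_pos: [0.5282, -0.2584, 0.1985]
orientation: [3.141, 0.002, 0.002]
contact_force: [-0.3, -0.4, -0.7]
width: 0.0305
finger_force: 0.0
t: 21.52
tool_pos: [0.528, -0.2577, 0.1979]
orientation: [-3.141, -0.003, -0.0]
contact_force: [-0.9, 2.4, 3.5]
width: 0.0155
finger_force: 29.5
21.5167 [ 0.406  0.943 -0.054  1.811  0.112  0.391 -1.298] pos [ 0.528  -0.2577  0.1979] grasp [ 0.528  -0.2576  0.0509]
[[ 1.     0.002  0.   ]
 [ 0.002 -1.     0.001]
 [ 0.    -0.001 -1.   ]]
```

```bash
python3 -m creep '[[[0,0,-0.4,0,0,0],[0,0,-0.8,0,0,0],[0,0,-1,0,0,0],[0,0,-1,0,0,0],[0,0,-1,0,0,0]]]'
python3 -m creep '[[[0,0,-1,0,0,0],[-0.05,-1,-0.9,0,0,0],[-0.05,-1,0,0,0,0],[-0.05,-1,0,0,0,0],[-0.05,-1,0,0,0,0]]]' >/dev/null
python3 -m creep '[[[-0.05,-1,0,0,0,0],[-0.05,-1,0,0,0,0],[-0.05,-1,0,0,0,0],[-0.05,-1,0,0,0,0],[-0.05,-1,0,0,0,0]]]' >/dev/null
python3 -m creep '[[[-0.05,-1,0,0,0,0],[-0.05,-1,0,0,0,0],[-0.05,-1,0,0,0,0],[-0.05,-1,0,0,0,0],[-0.05,-1,0,0,0,0]]]' >/dev/null
python3 -m creep '[[[-0.05,-1,0,0,0,0],[-0.05,-1,0,0,0,0],[0,0,0,0,0,0],[0,0,0,0,0,0]]]'
python3 st.py
cat > strike.py <<'E'
import sys
from h import *
c=shot("wrist"); P=pts(c); s=c["st"]; M=R.from_rotvec(s['orientation']).as_matrix(); p=np.array(s['tool_pos'])
save(c,sys.argv[1])
Q=(P-p)@M; d=c["depth"]>0
m=d&(Q[...,2]>.09)&(Q[...,2]<.125)&(Q[...,0]>.005)&(Q[...,0]<.07)&(abs(Q[...,1])<.025); q=Q[m]
zt=np.percentile(q[:,2],5); t=q[q[:,2]<zt+.008]
A=np.c_[t[:,:2],np.ones(len(t))]
for _ in range(4):
    k=np.linalg.lstsq(A,t[:,2],rcond=None)[0]; r=abs(A@k-t[:,2]); ok=r<max(.0012,np.median(r)*2); A=A[ok];t=t[ok]
(cx,cy),rad=cv2.minEnclosingCircle((t[:,:2]*1000).astype(np.float32))
print("mallet top face in tool: n",len(t),"z",t[:,2].mean().round(4),"centre mm",round(cx,1),round(cy,1),"r",round(rad,1),"slope deg",np.degrees(np.arctan(k[:2])).round(1))
for nme,x,y in [("wide",.546,.158),("mid",.579,.06)]:
    m=d&(abs(P[...,2]-.084)<.006)&(abs(P[...,0]-x)<.03)&(abs(P[...,1]-y)<.03); q=P[m]
    if len(q)>20:
        (a,b),rr=cv2.minEnclosingCircle((q[:,:2]*1000).astype(np.float32)); print(nme,len(q),round(a,1),round(b,1),"r",round(rr,1),"z",q[:,2].mean().round(4),"mean",q.mean(0).round(4))
E
python3 strike.py d.png
```

```text
t: 21.93
tool_pos: [0.5274, -0.2586, 0.2824]
orientation: [3.141, 0.001, -0.002]
contact_force: [0.8, -0.2, -2.8]
width: 0.0154
finger_force: 29.8
t: 23.52
tool_pos: [0.5113, 0.0626, 0.3197]
orientation: [-3.142, -0.006, 0.0]
contact_force: [-0.7, -1.0, -3.2]
width: 0.0155
finger_force: 29.8
23.5167 [-0.216  0.679  0.007  1.982 -0.01   0.481 -1.769] pos [0.5113 0.0626 0.3197] grasp [0.5113 0.0626 0.1727]
[[ 1.     0.004 -0.   ]
 [ 0.004 -1.     0.   ]
 [-0.    -0.    -1.   ]]
mallet top face in tool: n 1456 z 0.0926 centre mm 26.2 0.1 r 26.5 slope deg [-2.8  0.1]
wide 2262 547.2 160.0 r 15.1 z 0.0852 mean [0.5475 0.1589 0.0852]
mid 1131 579.9 60.5 r 10.4 z 0.0854 mean [0.5799 0.0605 0.0854]
```

View pics/d.png

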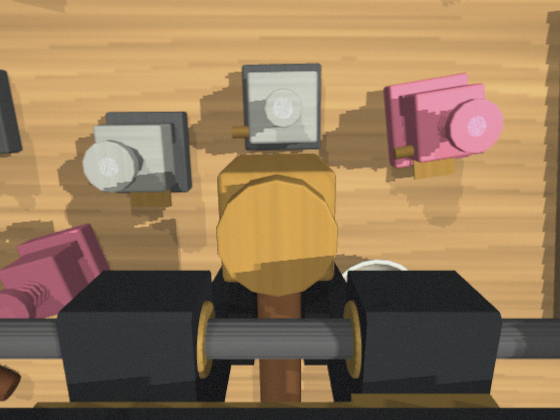

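Close-up check: the grey block at (110,165) has the widest head (radius 15.1 mm), the mid punch is at (283,107) and the pink ones are elsewhere. The choice is confirmed; the mallet face needs a cleaner mask.

```bash
cat > face2.py <<'E'
from h import *
c=shot("wrist"); P=pts(c); s=c["st"]; M=R.from_rotvec(s['orientation']).as_matrix(); p=np.array(s['tool_pos'])
Q=(P-p)@M
v,u=np.mgrid[:420,:560]
m=(c["depth"]>0)&((u-277)**2+(v-235)**2<50**2)
t=Q[m]; t=t[abs(t[:,2]-np.median(t[:,2]))<.006]; A=np.c_[t[:,:2],np.ones(len(t))]
for _ in range(4):
    k=np.linalg.lstsq(A,t[:,2],rcond=None)[0]; r=abs(A@k-t[:,2]); ok=r<max(.0012,np.median(r)*2.5); A=A[ok];t=t[ok]
print(len(t),"z",t[:,2].mean().round(4),"slopes deg",np.degrees(np.arctan(k[:2])).round(2),"res",r.std())
m=(c["depth"]>0)&(abs(Q[...,2]-(Q[...,0]*k[0]+Q[...,1]*k[1]+k[2]))<.002)&((u-277)**2+(v-235)**2<75**2)
q=Q[m]; (a,b),rr=cv2.minEnclosingCircle((q[:,:2]*1000).astype(np.float32)); print(a,b,rr,q.mean(0))
# table plane slope as check of camera
m=(c["depth"]>0)&(abs(P[...,2])<.008); t=P[m]; A=np.c_[t[:,:2],np.ones(len(t))]; print("table",np.linalg.lstsq(A,t[:,2],rcond=None)[0])
E
python3 face2.py
```

```text
7464 z 0.1132 slopes deg [ 0.85 -0.1 ] res 0.0002946024281403657
34.902217864990234 0.3447594940662384 16.570552825927734 [0.03574493 0.0003464  0.11323609]
table [5.61831929e-05 3.41061621e-04 1.47104714e-03]
```

```bash
python3 -m creep '[[[0,-0.95,-0.15,0,0,0],[0,-0.95,-0.15,0,0,0],[0,-0.95,-0.15,0,0,0],[0,-0.95,-0.15,0,0,0],[0.04,-0.95,0,0,0.1,0]]]' >/dev/null
python3 -m creep '[[[0,-0.08,0,0,0,0],[0,0,0,0,0,0],[0,0,0,0,0,0]]]'
python3 st.py; python3 face2.py
```

```text
t: 24.28
tool_pos: [0.5123, 0.1564, 0.3315]
orientation: [3.14, -0.001, 0.015]
contact_force: [0.2, -0.4, -2.5]
width: 0.016
finger_force: 29.8
24.2833 [-0.409  0.678  0.041  1.919 -0.04   0.537 -1.914] pos [0.5123 0.1564 0.3315] grasp [0.5137 0.1562 0.1845]
[[ 1.    -0.001  0.01 ]
 [-0.001 -1.    -0.002]
 [ 0.01   0.002 -1.   ]]
7460 z 0.1132 slopes deg [ 0.86 -0.04] res 0.0002998258513131533
35.063072204589844 0.35913726687431335 16.557470321655273 [0.03575924 0.00035528 0.11325262]
table [0.00013715 0.00036208 0.0013786 ]
```

```bash
python3 -m creep '[[[-0.15,-0.16,0,0,0,0],[0,0,0,0,0,0],[0,0,0,0,0,0]]]'; python3 st.py
```

```text
t: 24.58
tool_pos: [0.509, 0.1611, 0.3316]
orientation: [3.141, 0.001, 0.016]
contact_force: [-0.2, -0.6, -2.8]
width: 0.0157
finger_force: 29.8
24.5833 [-0.419  0.676  0.041  1.924 -0.042  0.533 -1.921] pos [0.509  0.1611 0.3316] grasp [0.5105 0.161  0.1846]
[[ 1.     0.001  0.01 ]
 [ 0.001 -1.    -0.   ]
 [ 0.01   0.    -1.   ]]
```

```bash
python3 -m creep '[[[0,0.06,0,0,0,0],[0,0,0,0,0,0]]]' | grep pos
python3 -m creep '[[[0,0,1,0,0,0],[0,0,1,0,0,0],[0,0,1,0,0,0],[0,0,1,0,0,0],[0,0,0,0,0,0]]]'
python3 -c "
from h import *
c=shot('scene');save(c,'hit.png',(260,150,400,250),5);s=c['st'];print(s['tool_pos'],s['contact_force'])"
python3 -m creep '[[[0,0,-0.8,0,0,0],[0,0,-1,0,0,0],[0,0,-1,0,0,0],[0,0,-1,0,0,0],[0,0,0,0,0,0]]]'
python3 st.py; python3 face2.py
```

```text
tool_pos: [0.5092, 0.1598, 0.3316]
t: 25.17
tool_pos: [0.509, 0.1604, 0.2495]
orientation: [3.141, 0.003, 0.01]
contact_force: [-1.7, 0.0, 4.7]
width: 0.0155
finger_force: 30.0
[0.5089897  0.16038745 0.24947579] [-1.72844921  0.01143311  4.69115037]
t: 25.63
tool_pos: [0.5108, 0.1604, 0.3315]
orientation: [-3.139, -0.001, -0.029]
contact_force: [0.9, -0.1, -2.6]
width: 0.0156
finger_force: 30.0
25.6333 [-0.417  0.676  0.041  1.924 -0.042  0.523 -1.919] pos [0.5108 0.1604 0.3315] grasp [0.5135 0.1608 0.1845]
[[ 1.     0.001  0.019]
 [ 0.001 -1.     0.003]
 [ 0.019 -0.003 -1.   ]]
4832 z 0.1062 slopes deg [-5.33  0.48] res 0.0002800168040623588
29.127155303955078 1.1856664419174194 16.23314094543457 [0.03148433 0.00095154 0.10662795]
table [6.15660519e-05 3.58661502e-04 1.41596865e-03]
```

View pics/hit.png

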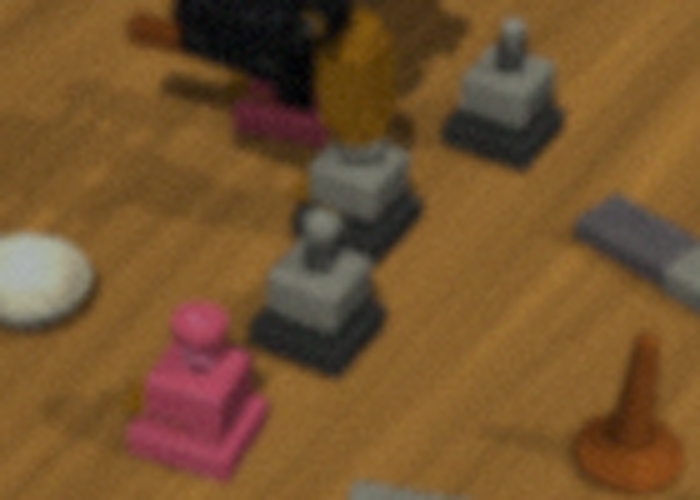

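The mallet slipped about 6° in the grip, and the force at the end (about 7.5 N) suggests the punch stopped short of home. I'll stand the mallet on the board again, regrip with the fingers against the back of the head so it can't pitch, and strike again.

```bash
python3 -m creep '[[[0.04,1,0,0,0,0],[0.04,1,0,0,0,0],[0.04,1,0,0,0,0],[0.04,1,0,0,0,0],[0.04,1,0,0,0,0]]]' >/dev/null
python3 -m creep '[[[0.04,1,0,0,0,0],[0.04,1,0,0,0,0],[0.04,1,0,0,0,0],[0.04,1,0,0,0,0],[0.04,1,0,0,0,0]]]' >/dev/null
python3 -m creep '[[[0.04,1,0,0,0,0],[0.04,1,0,0,0,0],[0.04,1,0,0,0,0],[0.04,1,0,0,0,0],[0.04,1,0,0,0,0]]]' >/dev/null
python3 -m creep '[[[0.04,1,0,0,0,0],[0.04,1,0,0,0,0],[0.04,1,0,0,0,0],[0.04,1,0,0,0,0],[0.04,1,0,0,0,0]]]' >/dev/null
python3 -m creep '[[[0,0.6,0,0,-0.5,0],[0,0,0,0,-0.57,0],[0,0,0,0,0,0]]]'
cat > face3.py <<'E'
from h import *
c=shot("wrist"); P=pts(c); p=np.array(c["st"]["tool_pos"])
v,u=np.mgrid[:420,:560]
m=(c["depth"]>0)&((u-277)**2+(v-240)**2<50**2)
t=P[m]; t=t[abs(t[:,2]-np.median(t[:,2]))<.006]; A=np.c_[t[:,:2],np.ones(len(t))]
for _ in range(4):
    k=np.linalg.lstsq(A,t[:,2],rcond=None)[0]; r=abs(A@k-t[:,2]); ok=r<max(.0012,np.median(r)*2.5); A=A[ok];t=t[ok]
m=(c["depth"]>0)&(abs(P[...,2]-(P[...,0]*k[0]+P[...,1]*k[1]+k[2]))<.002)&((u-277)**2+(v-240)**2<80**2)
q=P[m]; (a,b),rr=cv2.minEnclosingCircle((q[:,:2]*1000).astype(np.float32)); zc=k@[a/1e3,b/1e3,1]
print(len(t),"slopes world deg",np.degrees(np.arctan(k[:2])).round(2),"centre",round(a,1),round(b,1),"r",round(rr,1),"z",zc.round(4),"rel TCP",(np.array([a/1e3,b/1e3,zc])-p).round(4))
E
python3 st.py; python3 face3.py
```

```text
t: 27.6
tool_pos: [0.5256, -0.2526, 0.3261]
orientation: [-3.137, 0.0, 0.165]
contact_force: [1.3, 1.5, -2.8]
width: 0.0159
finger_force: 30.0
27.6 [ 0.386  0.753 -0.047  1.728  0.098  0.763 -1.296] pos [ 0.5256 -0.2526  0.3261] grasp [ 0.5102 -0.2525  0.1799]
[[ 0.995 -0.    -0.105]
 [-0.    -1.     0.   ]
 [-0.105 -0.    -0.995]]
5412 slopes world deg [-0.54  0.52] centre 542.2 -253.8 r 16.6 z 0.2168 rel TCP [ 0.0166 -0.0012 -0.1093]
```

```bash
python3 -m creep '[[[0.1,0,0.95,0,0,0],[0.1,0,1,0,0,0],[0.1,0,1,0,0,0],[0.1,0,1,0,0,0],[0.1,0,1,0,0,0]]]' >/dev/null
python3 -m creep '[[[0.1,0,0.7,0,0,0],[0.05,0,0.5,0,0,0],[0,0,0.25,0,0,0],[0,0,0,0,0,0]]]' |grep -E "pos|contact"
python3 -m creep '[[[0,0,0.07,0,0,0],[0,0,0,0,0,0]]]' |grep -E "pos|contact"
python3 -m creep '[[[0,0,0.05,0,0,0],[0,0,0,0,0,0]]]' |grep -E "pos|contact"
```

```text
tool_pos: [0.5255, -0.2513, 0.1982]
contact_force: [-0.2, 0.8, -4.0]
tool_pos: [0.5259, -0.2518, 0.1985]
contact_force: [0.2, 0.1, -3.2]
tool_pos: [0.5257, -0.2518, 0.1974]
contact_force: [-0.5, -1.0, -4.0]
```

```bash
python3 -m creep '[[[0,0,0.07,0,0,0],[0,0,0,0,0,0]]]' |grep -E "pos|contact"
python3 -m creep '[[[0,0,0.06,0,0,0],[0,0,0,0,0,0]]]' |grep -E "pos|contact"
python3 -m creep '[[[0,0,0.04,0,0,0],[0,0,0,0,0,0]]]' |grep -E "pos|contact"
```

```text
tool_pos: [0.5253, -0.2517, 0.1955]
contact_force: [-0.0, 0.4, -2.1]
tool_pos: [0.5252, -0.2517, 0.1945]
contact_force: [-1.0, 0.6, 2.3]
tool_pos: [0.525, -0.2517, 0.1943]
contact_force: [-2.8, 1.0, 7.3]
```

```bash
python3 -m creep '[[[0,0,-0.07,0,0,0],[0,0,0,0,0,0],[0,0,0,0,0,0]]]' 0.35
python3 -m creep '[[[-0.4,0,-0.05,0,0.5,0],[-0.4,0,0,0,0.5,0],[0,0,0,0,0,0],[0,0,0,0,0,0]]]'
python3 st.py; python3 face3.py; python3 look.py e
```

```text
t: 29.48
tool_pos: [0.5256, -0.2518, 0.1949]
orientation: [3.137, 0.002, -0.158]
contact_force: [-0.6, 0.0, 0.2]
width: 0.0307
finger_force: 0.0
t: 29.82
tool_pos: [0.509, -0.252, 0.197]
orientation: [-3.141, -0.001, -0.002]
contact_force: [-0.7, -0.3, 0.3]
width: 0.0306
finger_force: 0.0
29.8167 [ 0.41   0.931 -0.053  1.872  0.126  0.34  -1.312] pos [ 0.509 -0.252  0.197] grasp [ 0.5093 -0.252   0.05  ]
[[ 1.     0.     0.002]
 [ 0.    -1.     0.   ]
 [ 0.002 -0.    -1.   ]]
7477 slopes world deg [0.28 0.03] centre 542.6 -252.4 r 16.6 z 0.0854 rel TCP [ 0.0335 -0.0004 -0.1116]
```

View pics/ew.png

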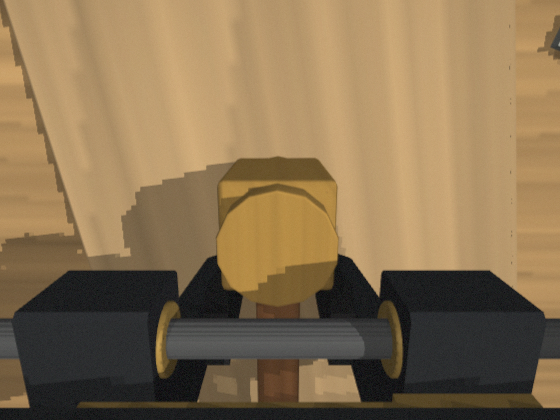

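The mallet is standing on the board again, with its face at (278,245) and the fingers open around the handle. I'll advance until the fingers touch the back of the head, then grip.

```bash
python3 -m creep '[[[0.2,0,0,0,0,0],[0.15,0,0,0,0,0],[0,0,0,0,0,0]]]' 0.22 | grep -E "pos|contact|width"
python3 face3.py
python3 -m creep '[[[0.08,0,0,0,0,0],[0.07,0,0,0,0,0],[0,0,0,0,0,0]]]' | grep -E "pos|contact|width"
python3 face3.py
```

```text
tool_pos: [0.5173, -0.2513, 0.1969]
contact_force: [0.2, -0.2, -0.7]
width: 0.0192
5493 slopes world deg [-0.79  0.02] centre 544.8 -252.1 r 16.5 z 0.0854 rel TCP [ 0.0275 -0.0007 -0.1115]
tool_pos: [0.519, -0.2516, 0.1968]
contact_force: [-0.8, 0.0, -0.2]
width: 0.0197
5458 slopes world deg [-0.73  0.11] centre 545.9 -252.2 r 16.6 z 0.0854 rel TCP [ 0.027  -0.0006 -0.1114]
```

```bash
python3 -m creep '[[[0.02,0,0,0,0,0],[0,0,0,0,0,0],[0,0,0,0,0,0],[0,0,0,0,0,0]]]' 0
python3 -m creep '[[[0,0,-0.4,0,0,0],[0,0,-0.8,0,0,0],[0,0,-1,0,0,0],[0,0,-1,0,0,0],[0,0,-1,0,0,0]]]'
python3 -m creep '[[[0,0,-1,0,0,0],[0,0,-1,0,0,0],[0,-1,-0.55,0,0,0],[0,-1,0,0,0,0],[0,-1,0,0,0,0]]]' >/dev/null
python3 -m creep '[[[0,-1,0,0,0,0],[0,-1,0,0,0,0],[0,-1,0,0,0,0],[0,-1,0,0,0,0],[0,-1,0,0,0,0]]]' >/dev/null
python3 -m creep '[[[0,-1,0,0,0,0],[0,-1,0,0,0,0],[0,-1,0,0,0,0],[0,-1,0,0,0,0],[0,-1,0,0,0,0]]]' >/dev/null
python3 -m creep '[[[0,-1,0,0,0,0],[0,-1,0,0,0,0],[0,-1,0,0,0,0],[0,0,0,0,0,0],[0,0,0,0,0,0]]]'
python3 strike.py g.png | tail -2; python3 face3.py; python3 st.py
```

```text
t: 30.9
tool_pos: [0.5201, -0.2517, 0.1969]
orientation: [3.141, 0.002, 0.006]
contact_force: [-0.1, 0.1, -2.7]
width: 0.0172
finger_force: 30.3
t: 31.32
tool_pos: [0.5197, -0.2516, 0.2822]
orientation: [3.141, 0.002, 0.006]
contact_force: [0.6, 0.5, -3.6]
width: 0.0175
finger_force: 30.3
t: 32.98
tool_pos: [0.519, 0.0698, 0.3324]
orientation: [-3.141, -0.007, -0.006]
contact_force: [-0.8, -0.3, -3.2]
width: 0.017
finger_force: 30.3
wide 1953 547.1 160.1 r 15.2 z 0.0851 mean [0.5476 0.1591 0.0851]
mid 974 579.8 60.5 r 10.4 z 0.0854 mean [0.58   0.0605 0.0854]
5507 slopes world deg [-0.83  0.12] centre 546.3 67.5 r 16.5 z 0.2209 rel TCP [ 0.0273 -0.0008 -0.1114]
33.0833 [-0.216  0.665 -0.003  1.95   0.006  0.523 -1.794] pos [0.519  0.0675 0.3322] grasp [0.5195 0.0673 0.1852]
[[ 1.     0.     0.004]
 [ 0.    -1.    -0.001]
 [ 0.004  0.001 -1.   ]]
```

```bash
python3 -m creep '[[[0.04,-0.92,0,0,0,0],[0,-0.92,0,0,0,0],[0,-0.92,0,0,0,0],[0,-0.92,0,0,0,0],[0,-0.85,0.12,0,0,0]]]' >/dev/null
python3 -m creep '[[[0,0,0,0,0,0],[0,0,0,0,0,0],[0,0,0,0,0,0]]]' |grep pos
python3 face3.py; python3 st.py
```

```text
tool_pos: [0.5198, 0.157, 0.3296]
5492 slopes world deg [-1.04  0.02] centre 547.2 156.0 r 16.6 z 0.2181 rel TCP [ 0.0274 -0.001  -0.1115]
33.8 [-0.392  0.689  0.022  1.895 -0.022  0.555 -1.929] pos [0.5199 0.1569 0.3296] grasp [0.5203 0.1566 0.1826]
[[ 1.    -0.002  0.003]
 [-0.002 -1.    -0.002]
 [ 0.003  0.002 -1.   ]]
```

```bash
python3 -m creep '[[[0,-0.16,0,0,0,0],[0,0,0,0,0,0],[0,0,0,0,0,0]]]' | grep pos
python3 -m creep '[[[0,0,1,0,0,0],[0,0,1,0,0,0],[0,0,1,0,0,0],[0,0,1,0,0,0],[0,0,0,0,0,0]]]'
python3 face3.py
python3 -c "
from h import *
c=shot('scene');save(c,'hit2.png',(285,150,365,220),8)"
python3 -m creep '[[[0,0,-0.8,0,0,0],[0,0,-1,0,0,0],[0,0,-1,0,0,0],[0,0,-1,0,0,0],[0,0,0,0,0,0]]]'
python3 face3.py
```

```text
tool_pos: [0.5197, 0.1618, 0.3296]
t: 34.47
tool_pos: [0.5198, 0.1622, 0.2482]
orientation: [3.141, 0.002, 0.003]
contact_force: [-1.9, 1.0, 5.1]
width: 0.0172
finger_force: 30.0
4815 slopes world deg [-0.27 -0.14] centre 547.3 161.4 r 16.3 z 0.1431 rel TCP [ 0.0275 -0.0007 -0.1052]
t: 34.98
tool_pos: [0.521, 0.1622, 0.3289]
orientation: [-3.139, -0.001, -0.016]
contact_force: [0.2, 0.4, -3.2]
width: 0.0174
finger_force: 30.0
4832 slopes world deg [ 0.54 -0.19] centre 549.2 161.7 r 16.4 z 0.2238 rel TCP [ 0.0281 -0.0005 -0.1051]
```

View pics/hit2.png

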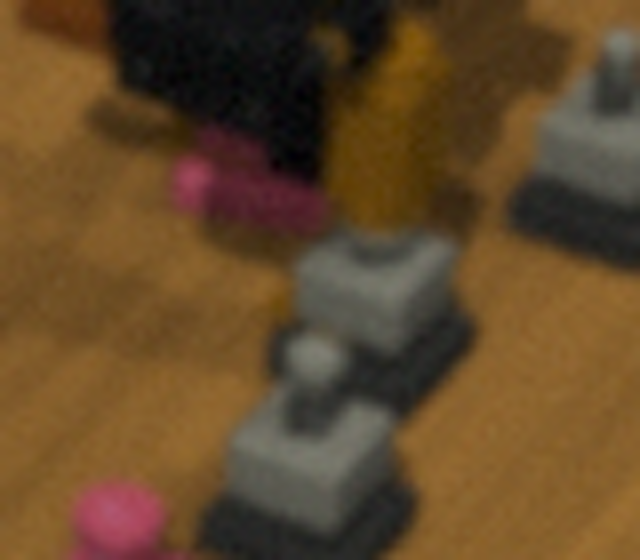

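The mallet slid about 6 mm straight up in the fingers while staying square, which points to the punch hitting its stop, but the held reading is 1–2 mm short. I'll re-centre and deliver one more brisk blow, reading the pose right at the bottom.

```bash
python3 -m creep '[[[-0.06,0.11,0,0,0,0],[0,0,0,0,0,0],[0,0,0,0,0,0],[0,0,0,0,0,0]]]' | grep pos
python3 face3.py; python3 st.py
python3 -m creep '[[[0,0,1,0,0,0],[0,0,1,0,0,0],[0,0,1,0,0,0],[0,0,1,0,0,0]]]' | grep -E "pos|contact"
python3 face3.py
python3 -c "
from h import *
s=state();print(s['tool_pos'],s['contact_force'])"
python3 -m creep '[[[0,0,0,0,0,0]]]' | grep -E "pos|contact"
python3 face3.py
python3 -m creep '[[[0,0,-0.8,0,0,0],[0,0,-1,0,0,0],[0,0,-1,0,0,0],[0,0,-1,0,0,0],[0,0,0,0,0,0]]]' | grep -E "pos|contact"
python3 face3.py
```

```text
tool_pos: [0.5181, 0.1598, 0.3244]
4839 slopes world deg [-0.25 -0.2 ] centre 545.4 159.0 r 16.4 z 0.2192 rel TCP [ 0.0273 -0.0008 -0.1053]
35.4167 [-0.397  0.696  0.02   1.9   -0.023  0.544 -1.931] pos [0.5183 0.1599 0.3247] grasp [0.5185 0.1598 0.1777]
[[ 1.     0.001  0.002]
 [ 0.001 -1.    -0.001]
 [ 0.002  0.001 -1.   ]]
tool_pos: [0.5188, 0.1601, 0.2449]
contact_force: [-9.4, -3.1, 42.6]
4628 slopes world deg [-0.06 -0.07] centre 546.6 159.3 r 16.2 z 0.1412 rel TCP [ 0.0278 -0.0008 -0.1036]
[0.51875465 0.16013565 0.2427967 ] [ 1.13394489 -0.11272822  2.78546224]
tool_pos: [0.519, 0.1601, 0.2446]
contact_force: [-1.3, -0.0, 3.5]
4212 slopes world deg [-0.27 -0.06] centre 548.3 159.2 r 16.0 z 0.1441 rel TCP [ 0.0294 -0.0009 -0.1005]
tool_pos: [0.5197, 0.1603, 0.3245]
contact_force: [-0.1, 0.7, -3.0]
4233 slopes world deg [0.11 0.22] centre 549.3 159.7 r 16.1 z 0.2241 rel TCP [ 0.0296 -0.0006 -0.1004]
```

At the bottom of this blow the force reached 42.6 N with the face at about z = 0.068, so the punch is fully home against its stop. Now back to the board to stand the mallet.

```bash
python3 -m creep '[[[0,1,0,0,0,0],[0,1,0,0,0,0],[0,1,0,0,0,0],[0,1,0,0,0,0],[0,1,0,0,0,0]]]' >/dev/null
python3 -m creep '[[[0,1,0,0,0,0],[0,1,0,0,0,0],[0,1,0,0,0,0],[0,1,0,0,0,0],[0,1,0,0,0,0]]]' >/dev/null
python3 -m creep '[[[0,1,0,0,0,0],[0,1,0,0,0,0],[0,1,0,0,0,0],[0,1,0,0,0,0],[0,1,0,0,0,0]]]' >/dev/null
python3 -m creep '[[[0,1,0,0,0,0],[0,1,0,0,0,0],[0,1,0,0,0,0],[0,1,0,0,0,0],[0,1,0,0,0,0]]]' >/dev/null
python3 -m creep '[[[0,0.6,0,0,0,0],[0,0,0.6,0,0,0],[0,0,1,0,0,0],[0,0,1,0,0,0],[0,0,1,0,0,0]]]' >/dev/null
python3 -m creep '[[[0,0,1,0,0,0],[0,0,1,0,0,0],[0,0,0.5,0,0,0],[0,0,0,0,0,0],[0,0,0,0,0,0]]]'
python3 face3.py; python3 st.py
```

```text
t: 38.9
tool_pos: [0.5193, -0.2517, 0.199]
orientation: [-3.141, -0.003, -0.003]
contact_force: [0.6, -0.1, -2.2]
width: 0.0176
finger_force: 35.9
4236 slopes world deg [-0.28 -0.03] centre 549.1 -252.5 r 16.0 z 0.0984 rel TCP [ 0.0299 -0.0008 -0.1006]
38.95 [ 0.408  0.932 -0.062  1.843  0.137  0.367 -1.326] pos [ 0.5196 -0.252   0.1998] grasp [ 0.5202 -0.252   0.0528]
[[ 1.     0.001  0.004]
 [ 0.001 -1.    -0.   ]
 [ 0.004  0.    -1.   ]]
```

```bash
python3 -m creep '[[[0,0,0.3,0,0,0],[0,0,0.2,0,0,0],[0,0,0,0,0,0],[0,0,0,0,0,0]]]' |grep -E "pos|contact"
python3 -m creep '[[[0,0,0.06,0,0,0],[0,0,0,0,0,0]]]' |grep -E "pos|contact"
python3 -m creep '[[[0,0,0.05,0,0,0],[0,0,0,0,0,0]]]' |grep -E "pos|contact"
python3 -m creep '[[[0,0,0.04,0,0,0],[0,0,0,0,0,0]]]' |grep -E "pos|contact"
```

```text
tool_pos: [0.5194, -0.252, 0.1897]
contact_force: [-0.7, 0.4, -3.7]
tool_pos: [0.5195, -0.2521, 0.1885]
contact_force: [0.3, 0.2, -3.9]
tool_pos: [0.5194, -0.252, 0.1873]
contact_force: [0.5, 0.2, -3.8]
tool_pos: [0.5194, -0.252, 0.1865]
contact_force: [1.3, -0.5, -2.7]
```

```bash
python3 -m creep '[[[0,0,0.03,0,0,0],[0,0,0,0,0,0]]]' |grep -E "pos|contact"
python3 -m creep '[[[0,0,0.03,0,0,0],[0,0,0,0,0,0]]]' |grep -E "pos|contact"
```

```text
tool_pos: [0.5195, -0.252, 0.1863]
contact_force: [-0.2, 0.2, -0.2]
tool_pos: [0.5195, -0.2521, 0.1861]
contact_force: [-1.6, 0.6, 5.1]
```

```bash
python3 -m creep '[[[0,0,-0.05,0,0,0],[0,0,0,0,0,0],[0,0,0,0,0,0],[0,0,0,0,0,0],[0,0,0,0,0,0]]]' 0.6
python3 -m creep '[[[-0.2,0,0,0,0,0],[-0.2,0,-0.1,0,0,0],[0,0,-0.4,0,0,0],[0,0,-0.8,0,0,0],[0,0,-1,0,0,0]]]'
python3 -m creep '[[[0,0,-1,0,0,0],[0,0,-1,0,0,0],[0,0,-1,0,0,0],[-0.5,0,-1,0,0,0],[-0.5,0,-1,0,0,0]]]'
python3 -m creep '[[[0,0,0,0,0,0],[0,0,0,0,0,0],[0,0,0,0,0,0],[0,0,0,0,0,0]]]'
python3 - <<'E'
from h import *
c=shot("top"); P=pts(c); z=P[...,2]; c2=shot("wrist"); save(c2,"fin.png"); P2=pts(c2); z2=P2[...,2]
m=(z2>.078)&(z2<.092)&(abs(P2[...,0]-.549)<.03)&(abs(P2[...,1]+.252)<.03); q=P2[m]; print(m.sum(),q.mean(0).round(4),np.ptp(q,axis=0).round(3))
m=(z2>.045)&(z2<.065)&(P2[...,0]>.41)&(P2[...,0]<.52)&(abs(P2[...,1]+.252)<.02); q=P2[m]
if len(q): print("handle",q.mean(0).round(4),np.polyfit(q[:,0],q[:,2],1))
m=(z>.072)&(z<.1)&(abs(P[...,0]-.546)<.03)&(abs(P[...,1]-.158)<.03); print("punch",m.sum(),P[m].mean(0),P[m].max(0))
print(state()["t"])
E
```

```text
t: 40.53
tool_pos: [0.5196, -0.2521, 0.1863]
orientation: [3.141, 0.002, 0.005]
contact_force: [-0.0, -0.2, -0.7]
width: 0.0491
finger_force: 0.0
t: 40.95
tool_pos: [0.5106, -0.2519, 0.2324]
orientation: [-3.141, -0.002, -0.001]
contact_force: [0.9, -0.5, 0.2]
width: 0.0529
finger_force: 0.0
t: 41.37
tool_pos: [0.4908, -0.2519, 0.3339]
orientation: [3.141, 0.003, 0.007]
contact_force: [-0.1, 0.3, 0.2]
width: 0.0524
finger_force: 0.0
t: 41.7
tool_pos: [0.4911, -0.2518, 0.3315]
orientation: [-3.141, -0.003, -0.003]
contact_force: [1.1, -0.7, 0.2]
width: 0.0529
finger_force: 0.0
2413 [ 0.5475 -0.2528  0.0854] [0.032 0.031 0.004]
handle [ 0.4682 -0.2526  0.0571] [-5.22908393e-05  5.70897684e-02]
punch 81 [0.54530361 0.16008381 0.08177717] [0.559808   0.17297055 0.08928053]
41.8
```

View pics/fin.png

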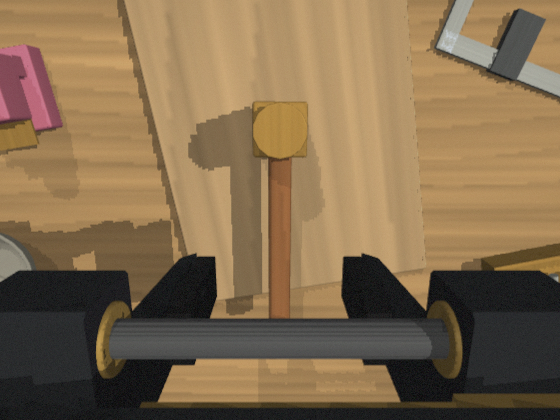

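The mallet stands on its face at pixel (280,130) with its handle level. It is released, the gripper is clear, and the punch is back up.

```bash
python3 -c "
from plant import *
print(finish_job())"
```

```text
the job is handed in; nothing more can be done
None
```

The job is handed in at about 42 s: the widest punch was struck briskly fully home and sprang back up, and the mallet stands released on a round face on the board; it took three blows because the first two slipped in the grip, with an extra stand and regrip on the board after the first.

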